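Edge the cold plate out of its cradle and lay it on the cork rest

TASK

The flat steel cold plate lies sunk in its black cradle with no side to grip: press lightly on its top with the closed fingertips and edge it out over the cradle's open front until enough sticks out to pinch, without pressing hard on the springy white bed and without letting the plate tip or fall. Then take it by its two long sides, lift it out and set it down gently, flat, centred and lengthwise on the cork-topped blue rest. Leave the glassware and bottles alone.

Things in the scene. Friction and masses are not known exactly. Their poses are not given: they have to be found in the camera images.
- plate: Bare steel plate, a flat block 110 (x) x 56 (y) x 9 mm (z), 0.28 to 0.56 kg. Origin: centre of its underside; x along its length, z up. At the start it lies in the cradle with its x axis along the cradle's x axis, centred within 3 mm lengthwise. It can be held across its 56 mm width.
- cradle: Fixed black cradle. Origin: centre of its 150 x 100 x 8 mm foot on the worktop; z up, x lengthwise, open front at -x (robot side). The plate lies on the bed (top z = 50 mm, a little less under load) between cheeks (inner faces y = +-30, outer +-42 mm) and before a rear stop (face at x = +60, 14 mm thick). Cheeks and stop reach z = 59 mm, flush with the plate's top: no finger fits beside or behind it.
- cradle_lip (a point): Middle of the upright front edge where bed and cheeks end: cradle x = -60, z = 50 mm. Before it only the 8 mm high foot goes on, 15 mm. The plate overhangs by 5 mm less than its origin is drawn to -x from the cradle's origin; drawn out 40 to 50 mm it lies steady and sticks out 35 to 45 mm, enough to pinch; it tips off when its origin passes this edge.
- bed: Slippery white bed of the cradle, 120 x 60 x 10 mm, on springs: it sinks level by up to 16 mm under a press and comes up again, so judge the press by force, not by height. Origin: centre of its top. Friction of plate on bed 0.2 to 0.3, fingertip on steel about twice that. A press of 9 to 11 N drags the plate, under 6 N may slip. While edging out the bed must not bear over 20 N, the plate's 3 to 6 N included.
- rest: Fixed blue rest with a cork top. Origin: centre of its foot on the worktop (foot 150 x 100 x 8 mm); z up. The cork top is flat, 110 (x) x 36 (y) mm, at z = 40 mm; its column is no wider, so the 56 mm wide plate sticks out 10 mm at each side and fingers pass beside it. Either end of the plate may point along the rest's +x.
- amber_bottle: Brown bottle with a blue cap, 66 mm across, 135 mm tall, bystander; origin at the centre of its foot.
- std_bottle: Pale bottle with a blue cap, 56 mm across, 105 mm tall, bystander; origin at the centre of its foot.
- flask: Conical flask with a black stopper, 63 mm across, 118 mm tall, bystander; origin at the centre of its foot.
- dish: Petri dish, 63 mm across, 16 mm high, bystander; origin at the centre of its foot.
Mind the look-alikes: they are no part of the job. Of the things that look like the cradle, the larger one is meant.

How it is judged:
By the outcome, as a careful person would: the job done as asked, in the order asked, and still so for the second after the job is handed in, with the robot touching nothing.
It also fails if it takes over 64 s, if anything falls off the work surface, if the arm or the gripper's body presses on something with over 40 N, if the wrist force passes 120 N, or if a joint passes its speed limit or range.

ROBOT

A 7-joint arm with a two-finger parallel gripper is mounted at the origin on the work surface; the furniture and walls round the work are solid. World frame = base frame: x ahead of the robot, y to its left, z up, the work surface at z = 0. Lengths are in m, angles in rad, forces in N, time in s.
With the tool pointing down it reaches from about 0.4 to 0.875 m from the base axis. Payload 19.3 kg.
Tool frame: the origin (TCP) lies midway between the tips of the shut fingers; the grasp point (between the pads) lies 19 mm behind it; z points along the fingers, y is the direction in which the jaws open and shut (so a half turn about z gives the same grasp; the last joint's range is limited). The gripper opens to 85 mm and grips with 20 to 120 N. Pads are 22 mm wide; open, the fingers measure 114 mm over their backs; the gripper's body (76 mm by 85 mm) begins 54 mm behind the grasp point. The pads swing forward as they close: fully open they stand 13 mm farther back than shut.
Start: joints at [-1.268, 0.521, -0.036, 1.599, 0.021, 1.021, -0.113], TCP at [0.228, 0.582, 0.231] pointing down, gripper open.
Joint ranges: [-2.91, 2.91], [-0.3, 2.13], [-1.5, 1.42], [0.17, 2.43], [-1.26, 4.41], [0.16, 1.93], [-2.52, 2.52]. Speed limits (rad/s): [1.89, 1.89, 2.39, 2.39, 3.01, 3.01, 3.01].

INTERFACE

Orientations are given as [roll, pitch, yaw] about the fixed x, y, z axes, in that order (R = Rz(yaw) Ry(pitch) Rx(roll)).
In Python, from workcell import telemetry, cams, workorder gives the robot as it stands. The module is installed in compiled form; this text tells all that it offers.
- The arm moves only by the tool apply_moves, never from a script. Its argument "steps" is a list of rows, each a list of 4 numbers: the shift along the tool's x, y, z in cm, then the turn about the tool's z in rad. A call has exactly 10 rows; each row is the pose to reach, as a shift and turn from the pose commanded when the call began, along the tool's axes at that moment; what a row does not reach only later rows make up. A row lasts 1/12 s, in which the tool goes at most 41.7 mm and 7.16 degrees, less where a joint would pass 70% of its speed; a pose out of reach is approached as far as the arm can. A call with a gripper value outside its range is refused whole. "claw" is the closure, from 0 (fully open) to 1 (shut), set as the call begins (left out, the last holds). The fingers move at their own pace and stop on an object; "force" is the grip in N (left out, the last holds). Time passes only in rows, so rows that repeat a pose let the fingers close, or fill a call up. It gives the time, the measured TCP pose, the force and the opening at its end, in the units of the state.
- telemetry.observe(): the state, without advancing time (a new reading comes with each control period).
- cams.grab_frame(name): name is "scene" or "top"; returns a dict with "color" (400x640x3 uint8, red, green, blue), "mtx" (3x3 intrinsics, pixels), "eye" and "orientation" of the camera in the world. Camera axes: x right, y down, z forward; pixel columns grow to the right and rows downward; lengths in m; the calibration is good to about 2 mm. A picture is of the moment at which its call begins. There is no depth.
- workorder.job_done(): hands the job in, once; it reports no verdict.
Trained networks look in the newest picture that a camera, given by its name, has taken for a name from the list of things; names that differ only in an ending like _2 or _b are one class to them, and where a whole thing is asked for, a point or a joint stands for the part that bears it (a point fixed in the world has none). Each returns a list of dicts, best first, with "score" (0 to 1); they miss things now and then, are a little off and sometimes report something else, mostly with a low value. They report only what shows in the picture. A call takes as long as a camera call. They do not tell look-alikes from the thing itself.
- cams.find_in(camera, name): "box" ([left, top, width, height] in pixels, round what is visible of it).
- cams.pinpoint(camera, name): "uv" ([column, row] in pixels: a listed point, or the origin of a listed thing).
The state is a dict: "clock": time; "qpos": joint angles; "qd": joint speeds; "joint_efforts": joint torques, N m; "position": TCP position; "tool_rot": TCP orientation; "force": force on the tool from outside, world axes, zero at the start; "moment": the same for the moment, N m; "grip_width": finger opening in m.
Only numpy, scipy, OpenCV 4.12 (cv2) and the standard library are available. Lean on these libraries where they do the work, as an engineer would, in place of code of your own. Each camera call takes 0.05 s, during which the arm holds its last target. There are 200 camera calls.

## Working session

There is one attempt and no reset: what is moved stays moved. The work goes in short steps, Python scripts to look and compute and a tool call to move; the robot and the scene stay as the last step left them, time stands still between calls to the robot, and variables do not carry over. Pictures are saved under pics/ and viewed, about 8 in all and at most 12, crops included, and the job is handed in when it is done.

Besides the shell and the picture viewer there is one more tool, called as name(argument=value, ...) on one line, values as JSON. apply_moves: Moves the arm, as the interface text tells. Its arguments: {"type":"object","properties":{"steps":{"type":"array"},"claw":{"type":"number"},"force":{"type":"number"}},"required":["steps"]}

```bash
mkdir -p pics; cat > h.py <<'E'
import numpy as np, cv2
from workcell import telemetry, cams, workorder
from scipy.spatial.transform import Rotation as Ro
def rot(o):
    o=np.array(o,float)
    if o.shape==(3,3): return o
    return Ro.from_euler('xyz',o).as_matrix() if o.size==3 else Ro.from_quat(o).as_matrix()
def ray(f,uv,z):
    d=rot(f['orientation'])@np.linalg.solve(np.array(f['mtx']),[uv[0],uv[1],1.]); e=np.array(f['eye'])
    return e+d*(z-e[2])/d[2]
def proj(f,p):
    c=rot(f['orientation']).T@(np.array(p)-np.array(f['eye'])); q=np.array(f['mtx'])@c; return q[:2]/q[2]
def save(f,n): cv2.imwrite('pics/'+n,cv2.cvtColor(f['color'],cv2.COLOR_RGB2BGR))
E
python3 - <<'E'
from h import *
s=telemetry.observe(); print(s)
for n in('scene','top'):
    f=cams.grab_frame(n); save(f,n+'0.png'); print(n,f['eye'],f['orientation'],f['mtx'])
    for t,z in(('plate',.05),('cradle',0),('cradle_lip',.05),('rest',0),('bed',.05)):
        for r in cams.pinpoint(n,t)[:3]: print(t,np.round(r['uv'],1),round(r['score'],2),ray(f,r['uv'],z).round(4))
E
```

```text
{'clock': 0.0, 'qpos': array([-1.26820379,  0.5220442 , -0.03630066,  1.60000808,  0.02122349,
        1.02108255, -0.11278411]), 'qd': array([-0.00062791, -0.0003171 ,  0.00049835, -0.00059362,  0.0010687 ,
       -0.00013781, -0.00071812]), 'joint_efforts': array([ 1.17369760e-03, -9.27090883e+01,  1.98115222e+00, -3.69947255e+01,
        1.80612324e-02,  8.04042531e-03,  2.40219629e-05]), 'position': array([0.22756844, 0.58173626, 0.2307072 ]), 'tool_rot': array([-3.14044158e+00,  1.15340069e-04,  2.76879520e+00]), 'force': array([-1.2464964 ,  0.34982372,  0.29119171]), 'moment': array([ 0.02629419, -0.00116871,  0.03267152]), 'grip_width': 0.08547981806476422}
scene [-0.34629186 -0.39645834  0.74995538] [-2.25487707  0.01510494 -1.05418921] [[377.0896282    0.         314.39914248]
 [  0.         377.0896282  205.89491271]
 [  0.           0.           1.        ]]
plate [402.9 196.7] 0.62 [ 0.5604 -0.1757  0.05  ]
cradle [399.2 211.8] 0.91 [ 0.5474 -0.1754  0.    ]
cradle [402.9 319.1] 0.79 [ 0.1879 -0.3132  0.    ]
cradle_lip [403.8 324.2] 0.97 [ 0.1413 -0.3246  0.05  ]
bed [404.2 310.4] 0.78 [ 0.1747 -0.3138  0.05  ]
bed [404.6 196.8] 0.49 [ 0.5623 -0.1804  0.05  ]
top [0.20933573 0.02685913 1.40359812] [-3.01426887  0.00459692 -1.55128149] [[420.15598423   0.         318.29143071]
 [  0.         420.15598423 204.46277126]
 [  0.           0.           1.        ]]
plate [384.3 154.6] 0.66 [ 0.5522 -0.1778  0.05  ]
plate [383.1 170.6] 0.45 [ 0.4984 -0.1739  0.05  ]
cradle [381.1 157.6] 0.96 [ 0.5542 -0.1744  0.    ]
cradle [419.8 264.1] 0.96 [ 0.1966 -0.3024  0.    ]
cradle [430.2 208.5] 0.7 [ 0.3823 -0.3394  0.    ]
cradle_lip [380.5 172. ] 0.72 [ 0.4936 -0.1653  0.05  ]
cradle_lip [425.6 281.6] 0.63 [ 0.1425 -0.3084  0.05  ]
rest [210.9 175.4] 0.78 [0.4816 0.4041 0.    ]
bed [427.9 264.6] 0.65 [ 0.196  -0.3164  0.05  ]
bed [385.8 155.9] 0.49 [ 0.5479 -0.1827  0.05  ]
```

```bash
python3 -c "
import cv2,numpy as np
a=cv2.imread('pics/scene0.png');b=cv2.imread('pics/top0.png')
print(a.shape)"
```

```text
(400, 640, 3)
```

View pics/scene0.png

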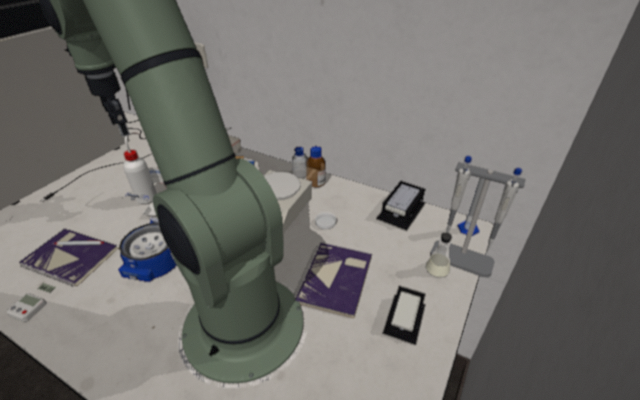

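View pics/top0.png

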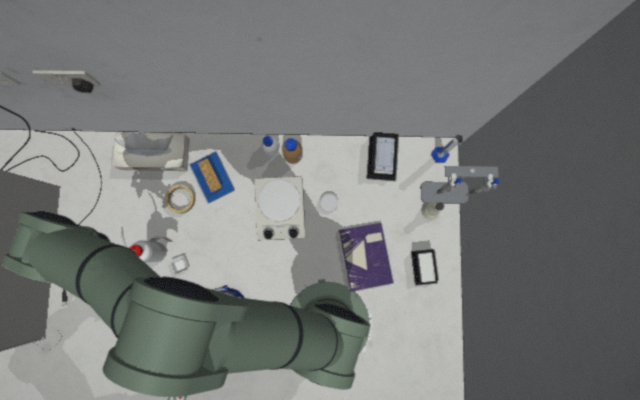

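The scene view shows the plate in the far cradle at (402,204); the empty small cradle at (405,313) is a look-alike. In the top view the cradle is at (382,157), the rest at (212,176), and the stirrer stands between them.

```bash
python3 - <<'E'
import cv2,numpy as np
a=cv2.imread('pics/scene0.png');b=cv2.imread('pics/top0.png')
c=cv2.resize(b[125:190,350:415],(400,400),interpolation=cv2.INTER_CUBIC)
d=cv2.resize(b[143:208,180:245],(400,400),interpolation=cv2.INTER_CUBIC)
cv2.imwrite('pics/c1.png',np.hstack([c,d]))
E
python3 - <<'E'
from h import *
f=cams.grab_frame('top'); im=f['color'].astype(int); hsv=cv2.cvtColor(f['color'],cv2.COLOR_RGB2HSV)
def rect(m,x0,x1,y0,y1,z,name):
    k=np.zeros(m.shape,np.uint8); k[y0:y1,x0:x1]=m[y0:y1,x0:x1]
    n,l,st,_=cv2.connectedComponentsWithStats(k); i=1+np.argmax(st[1:,4]); 
    c=max(cv2.findContours((l==i).astype(np.uint8),cv2.RETR_EXTERNAL,cv2.CHAIN_APPROX_NONE)[0],key=cv2.contourArea)
    P=np.array([ray(f,p[0],z)[:2] for p in c]); r=cv2.minAreaRect((P*1000).astype(np.float32)); print(name,r)
m=((im.max(2)<60)).astype(np.uint8); rect(m,355,405,125,190,.0,'cradle dark z0')
rect(m,355,405,125,190,.059,'cradle dark z59')
m=((hsv[...,0]>95)&(hsv[...,0]<125)&(hsv[...,1]>120)).astype(np.uint8); rect(m,185,240,145,208,.004,'rest blue z4')
m=((hsv[...,0]<25)&(hsv[...,1]>100)).astype(np.uint8); rect(m,190,235,150,200,.04,'cork')
m=((im.min(2)>110)).astype(np.uint8); rect(m,368,400,136,176,.059,'plate')
for t,z in(('amber_bottle',0),('std_bottle',0),('flask',0),('dish',0)):
    for r in cams.pinpoint('top',t)[:1]: print(t,r['uv'],round(r['score'],2),ray(f,r['uv'],z).round(3))
E
```

```text
cradle dark z0 ((560.9344482421875, -177.75657653808594), (93.6259536743164, 159.74697875976562), 86.29134368896484)
cradle dark z59 ((546.155029296875, -169.1555938720703), (89.6904067993164, 153.03207397460938), 86.29134368896484)
rest blue z4 ((476.0470275878906, 400.0330810546875), (145.10580444335938, 94.63780212402344), 28.53858184814453)
cork ((475.7613525390625, 398.8922119140625), (106.58621215820312, 31.979799270629883), 27.55835723876953)
plate ((548.1788330078125, -176.3388671875), (56.988746643066406, 117.94921112060547), 87.58882141113281)
amber_bottle [290.7, 153.7] 0.71 [0.562 0.135 0.   ]
std_bottle [270.3, 147.9] 0.71 [0.581 0.205 0.   ]
flask [430.1, 207.5] 0.69 [ 0.386 -0.339  0.   ]
dish [329.7, 201.8] 0.71 [ 0.399 -0.001  0.   ]
```

View pics/c1.png

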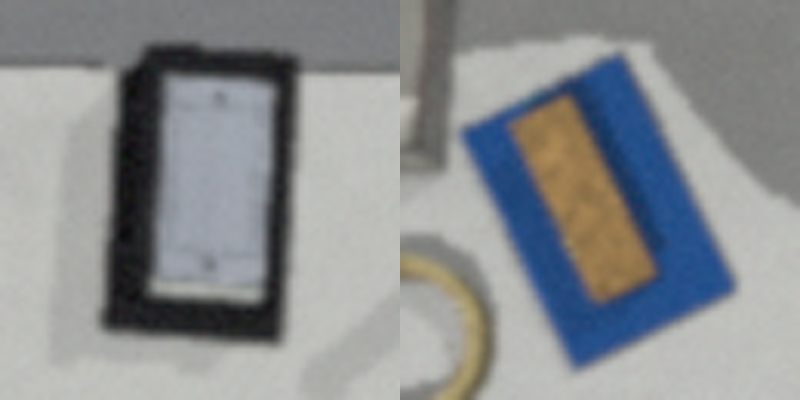

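The crop shows the plate between the cheeks, with a white bed strip at the near end (about (210,290) in the crop), and the cork top on the rest. I'll refine both poses with a silhouette fit in both cameras.

```bash
cat >> h.py <<'E'
def box(x0,x1,y0,y1,z0,z1): return np.array([[x,y,z] for x in(x0,x1) for y in(y0,y1) for z in(z0,z1)],float)
def pose(P,q): c,s=np.cos(q[2]),np.sin(q[2]); return P@np.array([[c,s,0],[-s,c,0],[0,0,1]])+[q[0],q[1],q[3] if len(q)>3 else 0]
def mask(f,boxes,q,S=4):
    m=np.zeros((400*S,640*S),np.uint8)
    for b in boxes:
        uv=np.array([proj(f,p) for p in pose(b,q)]); h=cv2.convexHull(((uv+.5)*S).astype(np.float32)); cv2.fillConvexPoly(m,np.round(h).astype(np.int32),1)
    return cv2.resize(m.astype(np.float32),(640,400),interpolation=cv2.INTER_AREA)
def tool(p,yaw):
    "shift (cm) and turn from present pose to world TCP p, yaw"
    s=telemetry.observe(); R=rot(s['tool_rot']); d=R.T@(np.array(p)-s['position'])*100
    t=-(yaw-s['tool_rot'][2]); return d.round(2),round((t+np.pi)%(2*np.pi)-np.pi,3)
E
python3 - <<'E'
from h import *
from scipy.optimize import minimize
def biggest(m,roi):
    k=np.zeros(m.shape,np.uint8); x0,x1,y0,y1=roi; k[y0:y1,x0:x1]=m[y0:y1,x0:x1]
    n,l,st,_=cv2.connectedComponentsWithStats(k); k=(l==1+np.argmax(st[1:,4])).astype(np.uint8)
    c=cv2.findContours(k,cv2.RETR_EXTERNAL,cv2.CHAIN_APPROX_NONE)[0]; return cv2.drawContours(np.zeros_like(k),c,-1,1,-1).astype(float)
F={n:cams.grab_frame(n) for n in('top','scene')}
CR=[box(-.075,.075,-.05,.05,0,.008),box(-.06,.074,-.042,.042,0,.059)]
RE=[box(-.075,.075,-.05,.05,0,.008),box(-.055,.055,-.018,.018,0,.04)]
CO=[box(-.055,.055,-.018,.018,.04,.04)]
PL=[box(-.06,.057,-.03,.03,.056,.056)]
def fit(name,obs,q0):
    best=None
    for r in obs:
        g=lambda q:np.abs(mask(F[r[0]],r[2],q)-r[1]).sum()
        o=minimize(g,q0,method='Nelder-Mead',options=dict(initial_simplex=np.array(q0)+np.vstack([np.zeros(3),np.diag([.01,.01,.08])]),xatol=1e-4,fatol=.05))
        print(name,r[0],o.x.round(4),round(o.fun,1),'area',r[1].sum())
    g=lambda q:sum(np.abs(mask(F[r[0]],r[2],q)-r[1]).sum()/r[1].sum() for r in obs)
    o=minimize(g,q0,method='Nelder-Mead',options=dict(initial_simplex=np.array(q0)+np.vstack([np.zeros(3),np.diag([.01,.01,.08])]),xatol=1e-4,fatol=1e-4)); print(name,'joint',o.x.round(4),round(o.fun,3))
dk={n:(F[n]['color'].max(2)<75).astype(np.uint8) for n in F}
fit('cradle',[('top',biggest(dk['top'],(355,405,125,190)),CR),('scene',biggest(dk['scene'],(372,430,178,232)),CR)],[.552,-.175,-.05])
h=cv2.cvtColor(F['top']['color'],cv2.COLOR_RGB2HSV); hu,sa=h[...,0],h[...,1]
bl=((hu>95)&(hu<125)&(sa>120))|((hu<25)&(sa>100))
fit('rest',[('top',biggest(bl.astype(np.uint8),(185,240,145,208)),RE)],[.477,.4,.49])
fit('cork',[('top',biggest(((hu<25)&(sa>100)).astype(np.uint8),(190,235,150,200)),CO)],[.477,.4,.49])
E
```

```text
cradle top [ 0.5529 -0.1756 -0.0711] 139.7 area 1287.0
cradle scene [ 0.5564 -0.1763 -0.0192] 132.3 area 1450.0
cradle joint [ 0.5537 -0.1769 -0.0523] 0.213
rest top [0.478  0.4008 0.5069] 587.4 area 737.0
rest joint [0.478  0.4008 0.5069] 0.797
cork top [0.4763 0.3978 0.4861] 63.2 area 299.0
cork joint [0.4763 0.3978 0.4861] 0.212
```

```bash
python3 - <<'E'
from h import *
print(tool([.228,.582,.30],-.05),tool([.40,.20,.32],-.05),tool([.5635,-.177,.2],-.05))
E
```

```text
(array([-0.03,  0.01, -6.87]), np.float64(2.819)) (array([-29.97, -29.3 ,  -8.87]), np.float64(2.819)) (array([-58.93, -58.45,   3.13]), np.float64(2.819))
```

apply_moves(steps=[[0,0,-4,0.1],[0,0,-8,0.2],[-2,-2,-9,0.3],[-5,-5,-9,0.4],[-8,-8,-9,0.5],[-11,-11,-9,0.6],[-14,-14,-9,0.7],[-17,-17,-9,0.8],[-20,-20,-9,0.9],[-23,-23,-9,1.0]], claw=1)

```text
clock: 1.78
position: [0.3563, 0.287, 0.3215]
tool_rot: [3.141, -0.001, 1.764]
force: [1.4, 0.4, -0.3]
grip_width: 0.0002
```

```bash
python3 - <<'E'
from h import *
s=telemetry.observe(); print(s['clock'],s['position'],s['tool_rot'],s['qpos'].round(2),s['force'],tool([.5635,-.177,.32],-.05))
E
```

```text
1.7833 [0.35625733 0.28701373 0.32150367] [ 3.14131887e+00 -6.85664296e-04  1.76394721e+00] [-1.05  0.15  0.28  1.91 -0.05  1.09 -0.56] [ 1.37579476  0.41101896 -0.28945853] (array([-49.52,  11.43,   0.12]), np.float64(1.814))
```

apply_moves(steps=[[-3,0.7,0,0.1],[-6.5,1.5,0,0.21],[-10,2.3,0,0.32],[-13.5,3.1,0,0.43],[-17,3.9,0,0.54],[-20.5,4.7,0,0.65],[-24,5.5,0,0.76],[-27.5,6.3,0,0.87],[-31,7.2,0,0.98],[-34.5,8,0,1.09]])

```text
clock: 2.62
position: [0.5028, -0.0352, 0.3216]
tool_rot: [3.141, -0.001, 0.674]
force: [0.9, 1.0, 1.4]
grip_width: -0.0001
```

```bash
python3 - <<'E'
from h import *
s=telemetry.observe(); print(s['clock'],s['position'],s['tool_rot'],s['qpos'].round(2),s['force'],tool([.5635,-.177,.2],-.05))
E
```

```text
2.6167 [ 0.50277547 -0.0352286   0.32162679] [ 3.14129260e+00 -8.23245005e-04  6.73806674e-01] [-0.58  0.28  0.67  1.82 -0.19  1.11 -0.74] [0.85011068 1.01602375 1.39457919] (array([-4.11, 14.86, 12.16]), np.float64(0.724))
```

apply_moves(steps=[[-0.7,2.5,1.5,0.11],[-1.4,5,3,0.22],[-2.1,7.5,5,0.33],[-2.8,10,7,0.44],[-3.4,12.4,9,0.55],[-4.1,14.8,11,0.65],[-4.1,14.86,12.1,0.724],[-4.1,14.86,15,0.724],[-4.1,14.86,18,0.724],[-4.1,14.86,20,0.724]])

```text
clock: 3.45
position: [0.5629, -0.1746, 0.1188]
tool_rot: [-3.141, 0.002, -0.045]
force: [0.0, 0.0, 0.1]
grip_width: 0.0002
```

```bash
python3 - <<'E'
from h import *
s=telemetry.observe(); print(s['clock'],s['position'],s['tool_rot'],s['qpos'].round(2),s['force'],tool([.5635,-.177,.07],-.05))
f=cams.grab_frame('scene'); save(f,'s1.png'); im=cv2.cvtColor(f['color'],cv2.COLOR_RGB2BGR)[120:245,330:490]; cv2.imwrite('pics/c2.png',cv2.resize(im,(768,600),interpolation=cv2.INTER_CUBIC))
E
```

```text
3.45 [ 0.56291184 -0.17464202  0.11883982] [-3.14131003e+00  1.78309554e-03 -4.52486582e-02] [-0.24  0.72  0.66  1.81 -0.59  0.82 -0.89] [0.02820013 0.03600873 0.10438325] (array([0.08, 0.23, 4.88]), np.float64(0.005))
```

View pics/c2.png

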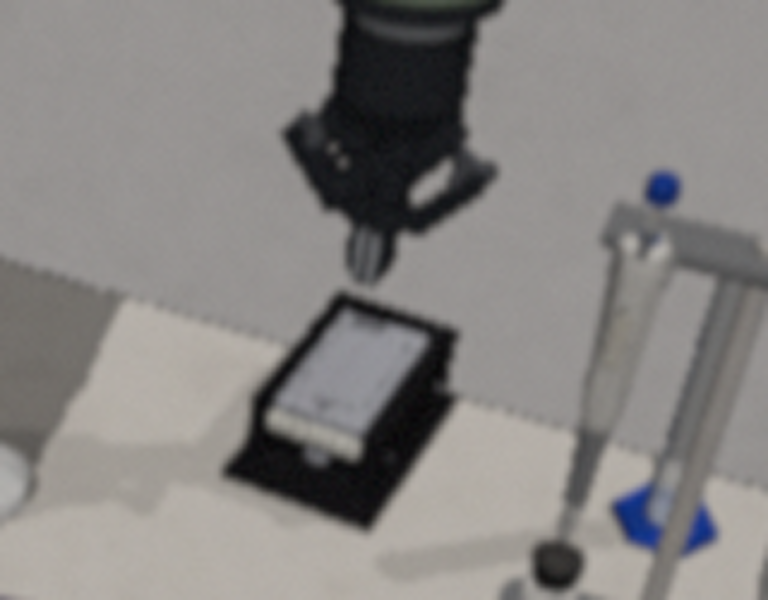

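The closed fingertips, around (370,265) in the crop, are above the cradle's plate. The pipette stand on the right is clear. Next I descend to just above the plate.

apply_moves(steps=[[0.1,0.2,1.5,0],[0.1,0.2,3,0],[0.1,0.2,4.3,0],[0.1,0.2,5.0,0],[0.1,0.2,5.4,0],[0.1,0.2,5.4,0],[0.1,0.2,5.4,0],[0.1,0.2,5.4,0],[0.1,0.2,5.4,0],[0.1,0.2,5.4,0]])

```text
clock: 4.33
position: [0.5648, -0.177, 0.0678]
tool_rot: [3.142, -0.001, -0.045]
force: [0.1, 0.4, 0.0]
grip_width: -0.0003
```

apply_moves(steps=[[0,0,0.3,0],[0,0,0.6,0],[0,0,0.8,0],[0,0,0.9,0],[0,0,0.95,0],[0,0,1.0,0],[0,0,1.05,0],[0,0,1.1,0],[0,0,1.1,0],[0,0,1.1,0]])

```text
clock: 5.17
position: [0.5645, -0.177, 0.0564]
tool_rot: [-3.142, 0.0, -0.045]
force: [-2.5, 1.5, 4.0]
grip_width: 0.0002
```

apply_moves(steps=[[0,0,0.05,0],[0,0,0.1,0],[0,0,0.15,0],[0,0,0.15,0],[0,0,0.15,0],[0,0,0.15,0],[0,0,0.15,0],[0,0,0.15,0],[0,0,0.15,0],[0,0,0.15,0]])

```text
clock: 6.0
position: [0.5645, -0.177, 0.0548]
tool_rot: [3.142, 0.0, -0.045]
force: [-2.4, 1.0, 4.6]
grip_width: 0.0002
```

```bash
python3 - <<'E'
from h import *
for i in range(4):
    cams.grab_frame('top'); s=telemetry.observe(); print(s['position'].round(4),s['force'].round(2))
E
```

```text
[ 0.5645 -0.177   0.0548] [-2.65  1.75  4.32]
[ 0.5646 -0.177   0.0548] [-3.2   0.8   4.26]
[ 0.5645 -0.177   0.0548] [-2.71  1.88  4.59]
[ 0.5645 -0.177   0.0548] [-4.16  1.51  5.2 ]
```

apply_moves(steps=[[0,0,0.1,0],[0,0,0.2,0],[0,0,0.3,0],[0,0,0.4,0],[0,0,0.4,0],[0,0,0.4,0],[0,0,0.4,0],[0,0,0.4,0],[0,0,0.4,0],[0,0,0.4,0]])

```text
clock: 7.03
position: [0.5646, -0.177, 0.051]
tool_rot: [-3.142, -0.0, -0.045]
force: [-4.2, 1.4, 8.4]
grip_width: 0.0002
```

```bash
python3 - <<'E'
from h import *
for i in range(4):
    cams.grab_frame('top'); s=telemetry.observe(); print(s['position'].round(4),s['force'].round(2))
E
```

```text
[ 0.5646 -0.1771  0.051 ] [-3.86  1.4   9.34]
[ 0.5646 -0.1771  0.051 ] [-4.63  2.68  9.94]
[ 0.5645 -0.1771  0.051 ] [-4.64  1.2   9.94]
[ 0.5646 -0.1771  0.051 ] [-4.17  2.78  9.07]
```

apply_moves(steps=[[-0.1,0,0.05,0],[-0.3,0,0.05,0],[-0.5,0,0.05,0],[-0.7,0,0.05,0],[-0.9,0,0.05,0],[-1.1,0,0.05,0],[-1.3,0,0.05,0],[-1.4,0,0.05,0],[-1.5,0,0.05,0],[-1.5,0,0.05,0]])

```text
clock: 8.07
position: [0.5512, -0.1769, 0.0511]
tool_rot: [3.14, -0.004, -0.045]
force: [4.0, 0.0, 8.7]
grip_width: -0.0003
```

```bash
python3 - <<'E'
from h import *
f=cams.grab_frame('scene'); s=telemetry.observe(); print(s['position'].round(4),s['force'].round(2)); im=cv2.cvtColor(f['color'],cv2.COLOR_RGB2BGR)[170:245,360:456]; cv2.imwrite('pics/c3.png',cv2.resize(im,(768,600),interpolation=cv2.INTER_CUBIC))
E
```

```text
[ 0.5512 -0.1769  0.0511] [4.67 0.26 9.19]
```

View pics/c3.png

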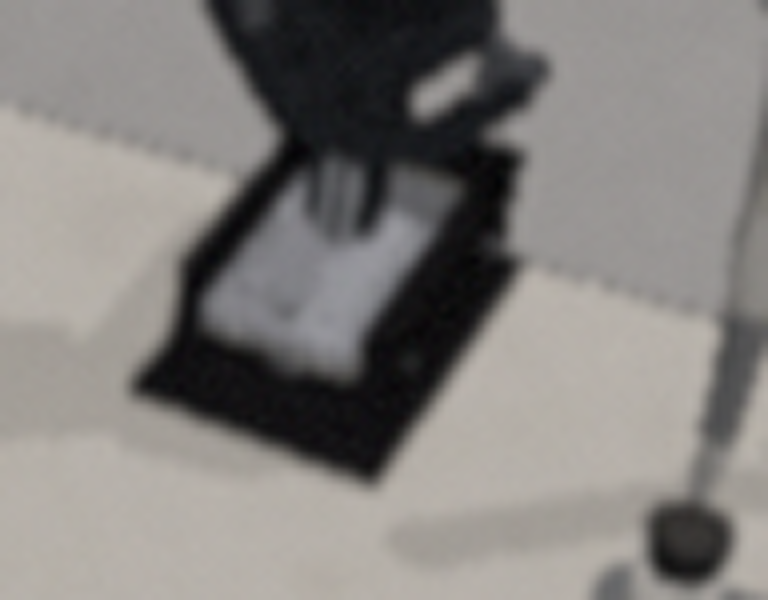

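The white bed strip at the front is gone and a gap shows behind the plate near (430,190), so the plate is moving. I'll keep dragging.

apply_moves(steps=[[-0.2,0,0.05,0],[-0.4,0,0.1,0],[-0.6,0,0.1,0],[-0.8,0,0.1,0],[-1.0,0,0.1,0],[-1.2,0,0.1,0],[-1.4,0,0.1,0],[-1.6,0,0.1,0],[-1.8,0,0.1,0],[-1.8,0,0.1,0]])

```text
clock: 8.95
position: [0.5332, -0.1761, 0.0502]
tool_rot: [3.14, -0.004, -0.045]
force: [3.7, -0.5, 9.4]
grip_width: 0.0
```

```bash
python3 - <<'E'
from h import *
f=cams.grab_frame('scene'); s=telemetry.observe(); print(s['position'].round(4),s['force'].round(2)); 
im=cv2.cvtColor(f['color'],cv2.COLOR_RGB2BGR)
S=8; x0,y0=360,170
im=cv2.resize(im[y0:y0+75,x0:x0+96],(768,600),interpolation=cv2.INTER_CUBIC)
q=[.5535,-.1765,-.05]
def dr(P,c):
    uv=np.array([(proj(f,p)-[x0,y0]+.5)*S for p in pose(np.array(P,float),q)]).astype(np.int32); cv2.polylines(im,[uv],False,c,1)
dr([[-.06,-.042,.059],[.074,-.042,.059],[.074,.042,.059],[-.06,.042,.059],[-.06,-.042,.059]],(0,255,0))
dr([[-.075,-.05,.008],[-.075,.05,.008],[.075,.05,.008]],(255,255,0))
for k in(0,.02,.03,.04): dr([[-.055-k,-.028,.0515],[-.055-k,.028,.0515]],(0,0,255))
cv2.imwrite('pics/c4.png',im)
E
```

```text
[ 0.5332 -0.1761  0.0501] [ 2.81 -0.24 11.34]
```

View pics/c4.png

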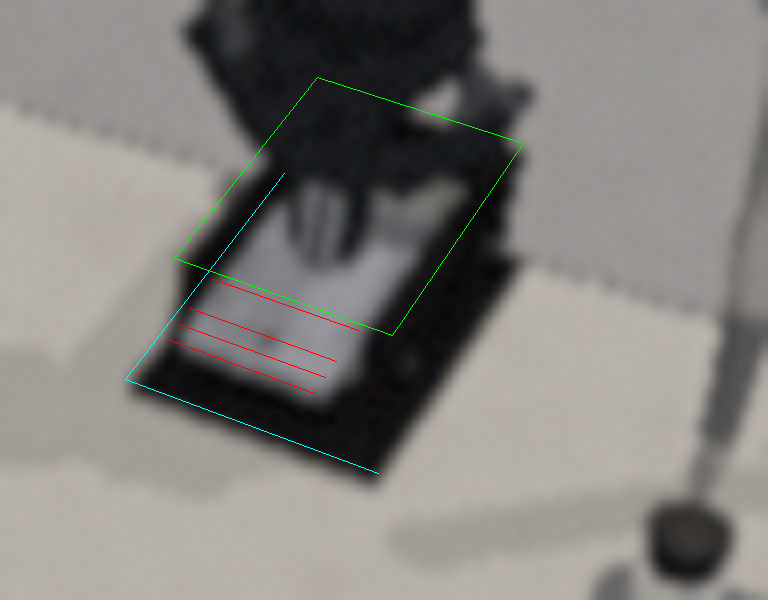

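The plate's front edge lies near the 30–35 mm line, allowing for a 1 px overlay offset. That matches the 31 mm drag, so there was no slip. Another 13 mm.

apply_moves(steps=[[-0.2,0,0,0],[-0.4,0,0,0],[-0.6,0,0,0],[-0.8,0,0,0],[-1.0,0,0,0],[-1.2,0,0,0],[-1.3,0,0,0],[-1.3,0,0,0],[-1.3,0,0,0],[-1.3,0,0,0]])

```text
clock: 9.83
position: [0.5204, -0.1756, 0.0501]
tool_rot: [3.14, -0.004, -0.045]
force: [3.9, -0.4, 10.1]
grip_width: 0.0
```

apply_moves(steps=[[0,0,-0.3,0],[0,0,-0.6,0],[0,0,-0.9,0],[0,0,-1.2,0],[0,0,-1.6,0],[0,0,-2.4,0],[0,0,-4,0],[0,0,-6,0],[-3,0,-8,0],[-5,0,-8,0]])

```text
clock: 10.67
position: [0.4682, -0.1733, 0.132]
tool_rot: [3.141, -0.003, -0.046]
force: [-0.0, -1.1, 0.2]
grip_width: 0.0001
```

```bash
python3 - <<'E'
from h import *
f=cams.grab_frame('scene'); s=telemetry.observe(); print(s['clock'],s['position'].round(4),s['force'].round(2)); 
im=cv2.cvtColor(f['color'],cv2.COLOR_RGB2BGR)
S=8; x0,y0=360,170
im=cv2.resize(im[y0:y0+75,x0:x0+96],(768,600),interpolation=cv2.INTER_CUBIC)
q=[.5535,-.1765,-.05]
def dr(P,c):
    uv=np.array([(proj(f,p)-[x0,y0]+.5)*S for p in pose(np.array(P,float),q)]).astype(np.int32); cv2.polylines(im,[uv],False,c,1)
dr([[-.075,-.05,.008],[-.075,.05,.008],[.075,.05,.008]],(255,255,0))
for k in(.035,.045,.055): dr([[-.055-k,-.028,.059],[-.055-k,.028,.059]],(0,0,255)); dr([[.055-k,-.028,.059],[.055-k,.028,.059]],(0,0,255))
cv2.imwrite('pics/c5.png',im)
E
```

```text
10.7167 [ 0.4643 -0.173   0.1308] [-0.54 -3.52 -0.72]
```

View pics/c5.png

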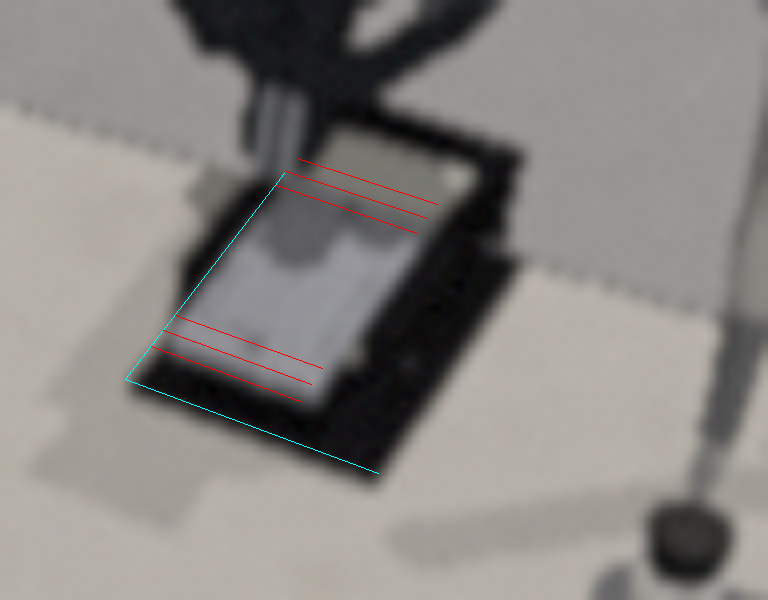

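The plate lies level with its front edge on the 45 mm line (after the same 1 px offset), so it overhangs about 39 mm. I'll open the gripper and pinch just ahead of the lip.

```bash
python3 - <<'E'
from h import *
print(tool([.4775,-.1727,.09],-.05),tool([.4775,-.1727,.0355],-.05))
E
```

```text
(array([ 1.32, -0.09,  4.08]), np.float64(0.003)) (array([ 1.32, -0.09,  9.53]), np.float64(0.003))
```

apply_moves(steps=[[0.75,0,0,0],[0.75,0,0,0],[0.75,0,0,0],[0.75,0,0,0],[0.75,0,0.5,0],[0.75,0,1,0],[0.75,0,2,0],[0.75,0,3,0],[0.75,0,4,0],[0.75,0,4.5,0]], claw=0)

```text
clock: 11.55
position: [0.4754, -0.1729, 0.0825]
tool_rot: [-3.141, 0.002, -0.045]
force: [0.7, 0.0, 0.1]
grip_width: 0.0852
```

apply_moves(steps=[[0,0,0.8,0.005],[0,0,1.6,0.005],[0,0,2.4,0.005],[0,0,3.2,0.005],[0,0,4,0.005],[0,0,4.6,0.005],[0,0,4.95,0.005],[0,0,4.95,0.005],[0,0,4.95,0.005],[0,0,4.95,0.005]])

```text
clock: 12.38
position: [0.4763, -0.1731, 0.0351]
tool_rot: [3.141, -0.0, -0.05]
force: [0.2, -0.0, -0.3]
grip_width: 0.0855
```

```bash
python3 - <<'E'
from h import *
f=cams.grab_frame('scene'); s=telemetry.observe(); print(s['clock'],s['position'].round(4),s['force'].round(2),s['grip_width']); 
im=cv2.cvtColor(f['color'],cv2.COLOR_RGB2BGR)
cv2.imwrite('pics/c6.png',cv2.resize(im[170:245,350:446],(768,600),interpolation=cv2.INTER_CUBIC))
E
```

```text
12.4333 [ 0.4763 -0.1731  0.0351] [ 0.14  0.31 -0.55] 0.08498938337997618
```

View pics/c6.png

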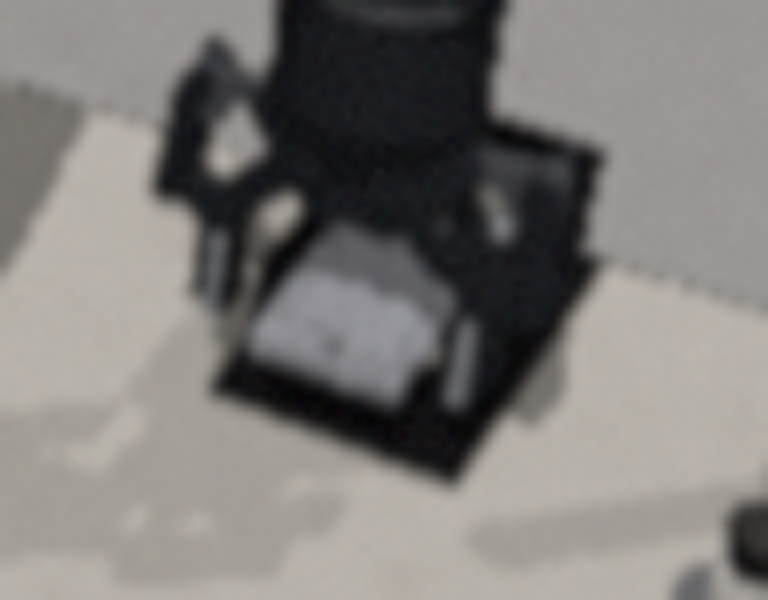

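The fingers stand on both sides of the overhanging end, at (215,265) and (460,365), touching nothing. I close gently first.

apply_moves(steps=[[0,0,0,0],[0,0,0,0],[0,0,0,0],[0,0,0,0],[0,0,0,0],[0,0,0,0],[0,0,0,0],[0,0,0,0],[0,0,0,0],[0,0,0,0]], claw=1, force=30)

```text
clock: 13.27
position: [0.4762, -0.173, 0.0348]
tool_rot: [3.142, -0.0, -0.05]
force: [1.6, 0.1, 1.1]
grip_width: 0.0554
```

apply_moves(steps=[[0,0,0,0],[0,0,0,0],[0,0,0,0],[0,0,-0.1,0],[0,0,-0.3,0],[0,0,-0.6,0],[0,0,-0.9,0],[0,0,-1.3,0],[0,0,-1.7,0],[0,0,-2.1,0]], force=110)

```text
clock: 14.1
position: [0.476, -0.173, 0.0562]
tool_rot: [-3.142, 0.0, -0.05]
force: [0.3, -0.4, -2.6]
grip_width: 0.0536
```

apply_moves(steps=[[0,0,-0.5,0],[0,0,-1,0],[0,0,-1.5,0],[0,0,-2,0],[0,0,-2.5,0],[0,0,-3,0],[0,0,-3.5,0],[0,0,-4,0],[0,0,-4,0],[0,0,-4,0]])

```text
clock: 14.93
position: [0.4763, -0.173, 0.096]
tool_rot: [3.142, -0.0, -0.05]
force: [-0.1, 0.2, -3.9]
grip_width: 0.0535
```

```bash
python3 - <<'E'
from h import *
f=cams.grab_frame('scene'); s=telemetry.observe(); print(s['clock'],s['position'].round(4),s['force'].round(2),s['moment'].round(2),s['grip_width'],s['qpos'].round(2)); 
im=cv2.cvtColor(f['color'],cv2.COLOR_RGB2BGR)
cv2.imwrite('pics/c7.png',cv2.resize(im[150:225,350:446],(768,600),interpolation=cv2.INTER_CUBIC))
E
```

```text
14.9833 [ 0.4761 -0.1729  0.0958] [-0.65  0.42 -3.33] [ 0.    0.13 -0.02] 0.05363946046728057 [-0.22  0.64  0.63  2.04 -0.62  0.65 -0.79]
```

View pics/c7.png

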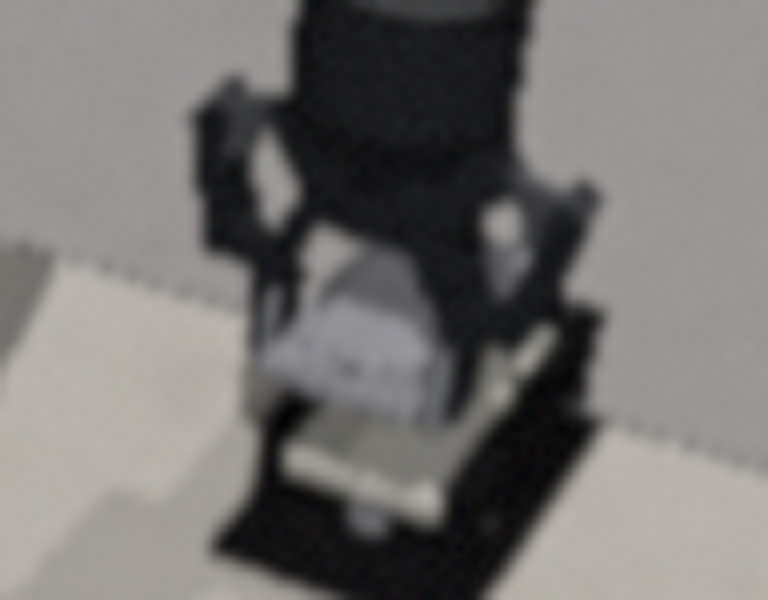

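The plate is held level above the cradle; its front edge is at about (335,390) in the crop. I lift it high and carry it over to the rest.

apply_moves(steps=[[0,0,-2,0],[0,0,-4.5,0],[0,0,-7.5,0],[0,0,-10.5,0],[0,0,-13.5,0],[-0.2,-1.5,-16,0],[-0.4,-4,-18,0],[-0.7,-7,-19.5,-0.03],[-1.0,-10,-20,-0.06],[-1.3,-13,-20,-0.1]])

```text
clock: 15.82
position: [0.4697, -0.0413, 0.2968]
tool_rot: [-3.141, -0.002, 0.051]
force: [1.4, 0.5, -3.6]
grip_width: 0.0535
```

```bash
python3 - <<'E'
from h import *
s=telemetry.observe(); print(s['clock'],s['position'].round(4),s['tool_rot'],s['force'].round(2),s['grip_width'],s['qpos'].round(2),tool([.447,.3835,.30],.49))
E
```

```text
15.8167 [ 0.4697 -0.0413  0.2968] [-3.14106416e+00 -1.58397739e-03  5.07021819e-02] [ 1.38  0.49 -3.65] 0.053511341091282034 [-0.76  0.29  0.91  1.94 -0.26  1.04 -1.26] (array([ -0.12, -42.54,  -0.3 ]), np.float64(-0.439))
```

apply_moves(steps=[[0,-3,0,-0.04],[0,-6,0,-0.09],[0,-9,0,-0.13],[0,-12.5,0,-0.17],[0,-16,0,-0.22],[0,-19.5,0,-0.26],[0,-23,0,-0.3],[-0.1,-26.5,0,-0.34],[-0.1,-29.5,0,-0.38],[-0.1,-32,0,-0.42]])

```text
clock: 16.65
position: [0.4519, 0.2795, 0.2953]
tool_rot: [-3.141, 0.001, 0.473]
force: [0.3, -0.2, -2.9]
grip_width: 0.0534
```

```bash
python3 - <<'E'
from h import *
s=telemetry.observe(); print(s['clock'],s['position'].round(4),s['tool_rot'],s['force'].round(2),s['grip_width'],s['qpos'].round(2),tool([.447,.3835,.12],.49))
E
```

```text
16.65 [0.4519 0.2795 0.2953] [-3.14131887e+00  7.34927709e-04  4.73400394e-01] [ 0.31 -0.2  -2.9 ] 0.05341646148866131 [-1.19  0.37  0.7   1.79 -0.27  1.08 -1.49] (array([ 4.32, -9.47, 17.53]), np.float64(-0.017))
```

apply_moves(steps=[[1.2,-2.5,0,0],[2.4,-5,0,-0.01],[3.6,-7.6,2,-0.02],[4.3,-9.4,5,-0.02],[4.3,-9.45,8,-0.02],[4.3,-9.45,11,-0.02],[4.3,-9.45,14,-0.02],[4.3,-9.45,17,-0.02],[4.3,-9.45,18.5,-0.02],[4.3,-9.45,19,-0.02]])

```text
clock: 17.48
position: [0.4471, 0.3796, 0.1028]
tool_rot: [3.14, 0.004, 0.49]
force: [-0.2, 0.3, -3.5]
grip_width: 0.0535
```

```bash
python3 - <<'E'
from h import *
f=cams.grab_frame('top');s=telemetry.observe(); print(s['clock'],s['position'].round(4),s['tool_rot'],s['force'].round(2),s['qpos'].round(2)); 
S=8;x0,y0=172,130
im=cv2.resize(cv2.cvtColor(f['color'],cv2.COLOR_RGB2BGR)[y0:y0+75,x0:x0+96],(768,600),interpolation=cv2.INTER_CUBIC)
def dr(P,c,q):
    uv=np.array([(proj(f,p)-[x0,y0]+.5)*S for p in pose(np.array(P,float),q)]).astype(np.int32); cv2.polylines(im,[uv],False,c,1)
R=[.476,.399,.49]
dr([[-.075,-.05,.008],[-.075,.05,.008],[.075,.05,.008],[.075,-.05,.008],[-.075,-.05,.008]],(255,255,0),R)
T=[*s['position'][:2],s['tool_rot'][2],s['position'][2]]
a,b=.033-.055,.033+.055
for z in(.0152,.0242): dr([[a,-.028,z],[a,.028,z],[b,.028,z],[b,-.028,z],[a,-.028,z]],(0,0,255),T)
cv2.imwrite('pics/c8.png',im)
E
```

```text
17.5333 [0.4475 0.3799 0.1036] [3.14030652 0.00323033 0.4895913 ] [-0.44 -0.42 -3.97] [-1.15  0.7   0.52  1.82 -0.48  0.75 -1.46]
```

View pics/c8.png

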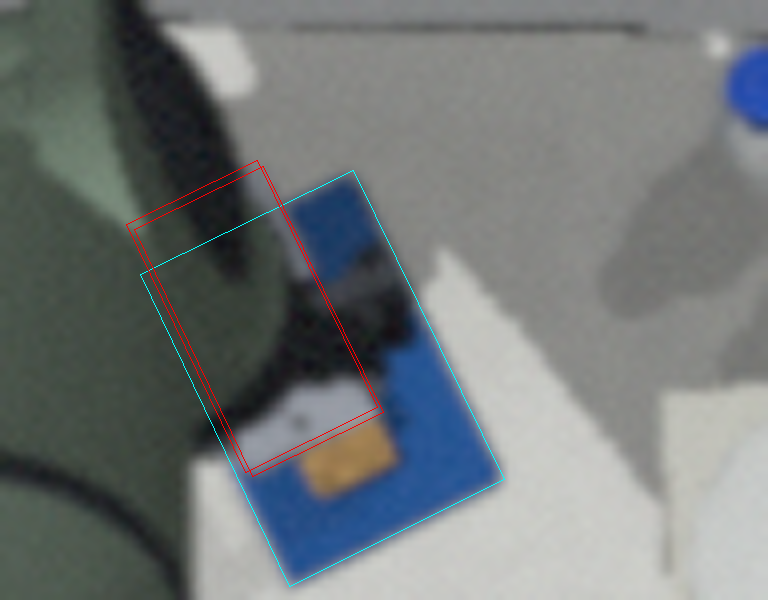

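The overlay matches both the blue foot and the plate's lower front edge (about (310,437)) to within 1 px, so the grip offset is about 33 mm. I settle and then correct the position.

apply_moves(steps=[[0,0,1,0],[0,0,2,0],[0,0,3,0],[0,0,4,0],[0,0,5,0],[0,0,5,0],[0,0,5,0],[0,0,5,0],[0,0,5,0],[0,0,5,0]])

```text
clock: 18.37
position: [0.4485, 0.3809, 0.0563]
tool_rot: [-3.141, -0.001, 0.49]
force: [-0.3, -0.3, -2.6]
grip_width: 0.0537
```

```bash
python3 - <<'E'
from h import *
s=telemetry.observe(); print(s['clock'],s['position'].round(4),s['tool_rot'],s['force'].round(2),tool([.4465,.3832,.0248],.49))
E
```

```text
18.3667 [0.4485 0.3809 0.0563] [-3.14135658e+00 -7.14154726e-04  4.89764944e-01] [-0.26 -0.32 -2.62] (array([-0.07, -0.29,  3.15]), np.float64(-0.0))
```

apply_moves(steps=[[-0.05,-0.15,0.3,0],[-0.07,-0.29,0.8,0],[-0.07,-0.29,1.3,0],[-0.07,-0.29,1.8,0],[-0.07,-0.29,2.2,0],[-0.07,-0.29,2.5,0],[-0.07,-0.29,2.7,0],[-0.07,-0.29,2.7,0],[-0.07,-0.29,2.7,0],[-0.07,-0.29,2.7,0]])

```text
clock: 19.2
position: [0.4464, 0.383, 0.029]
tool_rot: [-3.142, -0.0, 0.49]
force: [0.0, 0.5, -2.7]
grip_width: 0.0532
```

apply_moves(steps=[[0,0,0.05,0],[0,0,0.1,0],[0,0,0.15,0],[0,0,0.2,0],[0,0,0.25,0],[0,0,0.28,0],[0,0,0.28,0],[0,0,0.28,0],[0,0,0.28,0],[0,0,0.28,0]])

```text
clock: 20.03
position: [0.4463, 0.3831, 0.0267]
tool_rot: [-3.141, -0.0, 0.49]
force: [-4.8, -3.1, 13.0]
grip_width: 0.0537
```

```bash
python3 - <<'E'
from h import *
s=telemetry.observe(); print(s['clock'],s['position'].round(4),s['tool_rot'],s['force'].round(2),s['moment'].round(2),tool([.4465,.3832,.0248],.49))
E
```

```text
20.0333 [0.4463 0.3831 0.0267] [-3.14108293e+00 -1.23146780e-04  4.89762986e-01] [-4.79 -3.12 12.96] [-0.66  0.96  0.04] (array([ 0.02, -0.  ,  0.19]), np.float64(-0.0))
```

Contact. I ease off half a millimetre, open, and withdraw.

apply_moves(steps=[[0,0,-0.03,0],[0,0,-0.05,0],[0,0,-0.05,0],[0,0,-0.05,0],[0,0,-0.05,0],[0,0,-0.05,0],[0,0,-0.05,0],[0,0,-0.05,0],[0,0,-0.05,0],[0,0,-0.05,0]], force=20)

```text
clock: 20.87
position: [0.4463, 0.383, 0.0267]
tool_rot: [-3.141, -0.0, 0.49]
force: [-2.6, -1.3, 7.0]
grip_width: 0.0534
```

apply_moves(steps=[[0,0,0,0],[0,0,0,0],[0,0,0,0],[0,0,0,0],[0,0,0,0],[0,0,0,0],[0,0,0,0],[0,0,0,0],[0,0,0,0],[0,0,0,0]], claw=0)

```text
clock: 21.7
position: [0.4463, 0.383, 0.0265]
tool_rot: [3.142, -0.0, 0.49]
force: [0.8, -0.3, -0.4]
grip_width: 0.0853
```

apply_moves(steps=[[0,0,-0.5,0],[0,0,-1.2,0],[0,0,-2.2,0],[0,0,-3.5,0],[0,0,-5.5,0],[0,0,-8,0],[0,0,-11,0],[0,0,-14,0],[0,0,-17,0],[0,0,-20,0]])

```text
clock: 22.53
position: [0.4462, 0.3826, 0.2294]
tool_rot: [-3.141, -0.001, 0.489]
force: [0.1, 0.7, -0.9]
grip_width: 0.0854
```

apply_moves(steps=[[0,3,0,0],[0,6,0,0],[0,9,0,0],[0,12,0,0],[0,15,0,0],[0,18,0,0],[0,21,0,0],[0,24,0,0],[0,26,0,0],[0,26,0,0]])

```text
clock: 23.37
position: [0.5702, 0.1487, 0.2282]
tool_rot: [3.14, -0.001, 0.484]
force: [-0.1, 0.1, 0.2]
grip_width: 0.0856
```

```bash
python3 - <<'E'
from h import *
f=cams.grab_frame('top');s=telemetry.observe(); print(s['clock'],s['position'].round(4),s['force'].round(2)); 
S=8;x0,y0=172,130
im=cv2.resize(cv2.cvtColor(f['color'],cv2.COLOR_RGB2BGR)[y0:y0+75,x0:x0+96],(768,600),interpolation=cv2.INTER_CUBIC)
def dr(P,c,q):
    uv=np.array([(proj(f,p)-[x0,y0]+.5)*S for p in pose(np.array(P,float),q)]).astype(np.int32); cv2.polylines(im,[uv],False,c,1)
R=[.476,.399,.49]
dr([[-.075,-.05,.008],[-.075,.05,.008],[.075,.05,.008],[.075,-.05,.008],[-.075,-.05,.008]],(255,255,0),R)
a=.055
dr([[-a,-.028,.049],[-a,.028,.049],[a,.028,.049],[a,-.028,.049],[-a,-.028,.049]],(0,0,255),R)
cv2.imwrite('pics/c9.png',im)
E
```

```text
23.4167 [0.5693 0.1511 0.2279] [ 0.49  0.25 -0.9 ]
```

View pics/c9.png

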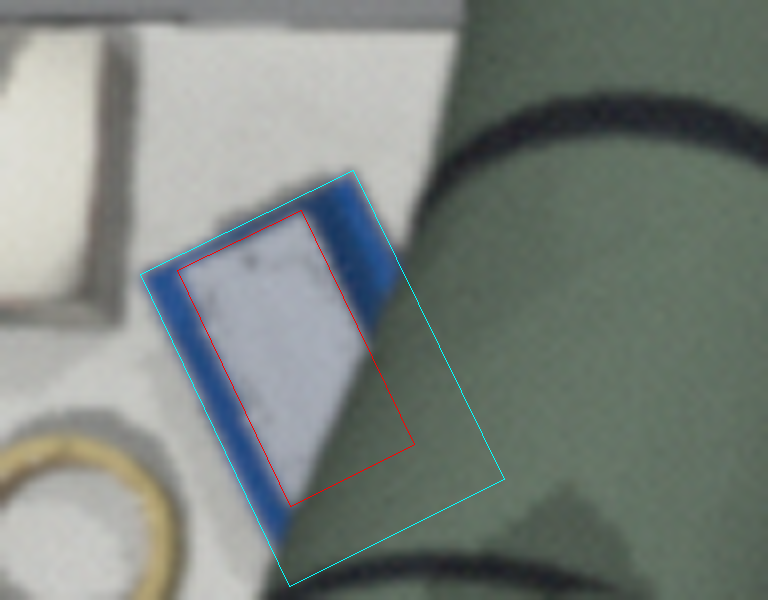

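The plate lies on the rest and its outline coincides with the predicted centred outline to within about 1 px. The gripper is clear, so I hand in.

```bash
python3 -c "
from workcell import workorder; print(workorder.job_done())"
```

```text
the job is handed in; nothing more can be done
None
```

The plate is on the cork-topped rest, lengthwise and centred, and the job was handed in at about 23.5 s of the 64 s allowed.

- **Edging out:** I pressed on the plate with the closed fingertips at about 9–10 N (one reading of 11.3 N). With the plate's weight, the bed bore roughly 13–15 N. I drew the plate out about 44 mm, and the pictures showed it following without slipping or tipping.
- **Grasp and carry:** I took the plate by its long sides just ahead of the lip, lifted it level and carried it high over the other things.
- **Setting down:** On contact the tool read about 13 N upward. I eased off half a millimetre before opening; at the lower grip the reading was 7 N.

**Last checks:** The final top picture shows the plate's outline on the predicted centred outline to within about 1 px (about 3 mm). The arm hid one end and one long side in that picture, so I checked only the visible part. The gripper was open and well clear, with force readings near zero.

**Where readings disagreed:** The two cameras' fits of the cradle differed by about 3 mm and 3°. The scene camera's overlay was also about 1 px off, and I allowed for that. I did not take a separate picture of the bystanders at the end. The arm passed above them and no unexpected forces showed in the readings after each move.

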